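# Hang the dial gauge on its hook and check it in

### The arm

A 6-joint arm with a two-finger parallel gripper is mounted at the origin on a cart in front of the work surface, level with it; the furniture and walls round the work are solid. World frame = base frame: x ahead of the robot, y to its left, z up, the work surface at z = 0. Lengths are in m, angles in rad, forces in N, time in s.
With the tool pointing down it reaches from about 0.375 to 0.825 m from the base axis. Payload 5.5 kg.
Tool frame: the origin (TCP) lies at the very end of the fingers, on their centre line; the grasp point (between the pads) lies 19 mm behind it; z points along the fingers, y is the line along which they close (so a half turn about z gives the same grasp; the last joint's range is limited). The gripper opens to 85 mm and grips with 20 to 120 N. Pads are 22 mm wide; open, the fingers measure 114 mm over their backs; the gripper's body (76 mm by 85 mm) begins 54 mm behind the grasp point. The pads swing forward as they close: fully open they stand 13 mm farther back than shut.
Start: joints at [1.208, 0.314, -0.047, 1.21, 0, 1.571], TCP at [0.213, 0.561, 0.231] pointing down, gripper open.
Joint ranges: [-2.67, 2.67], [-0.69, 1.73], [-1.03, 1.25], [-2.08, 2.16], [-1.42, 1.45], [-3.14, 3.14]. Speed limits (rad/s): [2.39, 2.39, 3.01, 3.14, 3.14, 3.14].

### API

Orientations are given as a unit quaternion [x, y, z, w].
In Python, from rig import r, imaging gives the robot as it stands.
- The arm moves only by the shell command python3 -m handwheel 'ROWS'. ROWS is text: rows parted by semicolons, each of 5 numbers parted by spaces: the opening, from 0 (shut) to 1 (fully open), then the shift along the world's x, y, z in m, then the turn about the world's z in rad. A call has 1 to 8 rows; each row is the pose to reach, as a shift and turn from the pose commanded when the call began; what a row does not reach only later rows make up. A row lasts 1/10 s, in which the tool goes at most 50 mm and 8.59 degrees, less where a joint would pass 70% of its speed; a pose out of reach is approached as far as the arm can. A call with a gripper value outside its range is refused whole. The fingers move at their own pace and stop on an object; the grip force is fixed at half the most. Time passes only in rows, so rows that repeat a pose let the fingers close. It gives the time, the measured TCP pose, the force, the opening and the grip force at its end, in the units of the state.
- r.sense(): the state, without advancing time (a new reading comes with each control period).
- imaging.camera(name): name is "scene" or "top" or "wrist"; returns a dict with "color" (420x560x3 uint8, red, green, blue), "vfov" (degrees; the focal length in pixels is half the picture's height over the tangent of half this angle, whatever the lens; pixels are square), "cx", "cy" (the principal point, pixels), "T" (4x4, takes a point from camera to world coordinates); the wrist camera has in their place "hand_eye" (4x4, takes a point from camera to tool coordinates, whose origin is the TCP and whose axes are the flange's). Camera axes: x right, y up, looking along -z (the intrinsics and any distortion apply to the point x, -y, -z); pixel columns grow to the right and rows downward; lengths in m; the calibration is good to about 2 mm. A picture is of the moment at which its call begins: read the wrist's pose just before it. There is no depth.
- r.sign_off(): hands the job in; it is judged then, once.
The state is a dict: "clock": time; "joints": joint angles; "joint_velocities": joint speeds; "effort": joint torques, N m; "position": TCP position; "ee_rot": TCP orientation; "force": force on the tool from outside, world axes, zero at the start; "wrist_torque": the same for the moment, N m; "opening": opening from 0.0 (shut) to 1.0 (fully open); "grasp_force": force on a finger pad.
Only numpy, scipy, OpenCV 4.12 (cv2) and the standard library are available. Lean on these libraries where they do the work, as an engineer would, in place of code of your own. Each camera call takes 0.05 s, during which the arm holds its last target. There are 200 camera calls.

### The job

Take the dial gauge plate out of its wooden rest and hang it by its window on the flat hook of the grey stand, dial side outward (towards the hook's free end), behind the turned-up lip. While it hangs there, slide it back along the hook and gently press the green check-in button at the root fully in with it (no more than 20 N on hook and button together; how far back the button sits differs each time and must be felt), keep it in for a moment, then let go and leave the gauge hanging. Leave the tools and parts standing around where they are.

Things in the scene. Friction and masses are not known exactly. Their poses are not given: they have to be found in the camera images.
- gauge_centre (a point): Centre of the loose gauge: upright aluminium plate 44 wide (y), 145 tall (z), 6 mm thick (x), about 0.2 kg. Its -x face is marked (white round dial with red pointer below, yellow graduated scale above); the +x back is bare. A window 28 wide, 35 mm tall goes through it, from 2.5 below to 32.5 mm above this point. Hung, its upper edge rests on the hook.
- gauge_tab (a point): Middle of the gauge's solid tab above the window, 52.5 mm above gauge_centre, same axes (-x is the marked side). The tab is 44 mm wide (y), 40 mm tall, 6 mm thick: grasp it here across the 44 mm width. When the gauge hangs, this point is 20 mm above the hook's top surface.
- gauge: The same gauge plate; origin at the middle of its lower edge, 72.5 mm below gauge_centre, same axes.
- rest: Fixed wooden block 56 x 80 x 32 mm (x, y, z), origin at the centre of its underside, turned up to 2 rad either way. The gauge stands in a slot in its middle, 8 mm wide (x), 56 mm long (y), 22 mm deep, floor 10 mm above the bench: lift the gauge straight up over 25 mm to clear it.
- hanger: Fixed grey stand; origin at the foot of its post, on the bench, at the post's front face. Base plate 130 x 90 x 12 mm; post 14 x 34 mm, 160 mm high. From its top a flat steel hook, 16 mm wide (y), 5 mm thick, runs level towards the stand's -x; its top surface is 160 mm above the bench. It ends 107 mm from the origin in a lip 5 mm thick, 10 mm higher than the hook's top.
- hook_tip (a point): Middle of the lip's top edge, 104.5 mm in front of (-x of) the stand's origin, 170 mm above the bench; axes as the stand.
- switch_zone (a point): Not measured on the switch: a point fixed to the stand, on the button's axis, 43 mm in front of its origin, 172 mm up (12 mm above the hook). The black switch box (22 mm wide, 25 mm tall) sits on the hook, clamped elsewhere each time: the front of its green button (diameter 14 mm, facing -x) lies up to 15 mm either way of here along x. It meets the back of the gauge's tab.
- button (a joint): Travel of the green button into its box in m: 0 = out, 0.006 = fully in. Spring: 1.5 N to start it, 6 N when fully in, then a hard stop; it springs back when freed. It counts as fully in from 0.005. Damaged if the gauge is forced against hook and button with more than 20 N in all (pressing down on the hook counts too, so bear on it only lightly).
- regulator: Bystander: brass gas regulator with two black round gauges, 62 x 88 x 103 mm, origin under its centre.
- v_block: Bystander: dark steel V-block 42 x 60 x 46 mm, origin under its centre.
- dish: Bystander: dark round steel dish, diameter 153 mm, 33 mm tall, origin under its centre.
- bush: Bystander: upright steel bush, diameter 35 mm, 36 mm tall, origin under its centre.
Mind the look-alikes: they are no part of the job. Leave any blue or pink look-alike of the hanger alone. Of the things that look like the gauge, the smaller one is meant.

How it is judged:
On the way, in this order (a step that is already met when the one before it is completed fails the run):
1. the gauge hangs on the strap behind the lip, dial outward, the button not yet pressed (x of gauge_centre in the frame of hanger between -0.1015 and -0.018 m and y of gauge_centre in the frame of hanger between -0.01 and 0.01 m and z of gauge_centre in the frame of hanger between 0.1235 and 0.1305 m and x of hook_tip in the frame of gauge_centre below 0 m and angle between gauge_centre's own z axis and vertical below 0.2 rad and angle between the x axis of gauge_centre and the x axis of hanger, either way round below 0.35 rad and value of joint button below 0.002 m and contact force between gauge and hanger above 0.3 N), for 0.2 s.
2. while it hangs there it keeps the button fully in (at least 5 of 6 mm) (x of gauge_centre in the frame of hanger between -0.1015 and -0.018 m and y of gauge_centre in the frame of hanger between -0.01 and 0.01 m and z of gauge_centre in the frame of hanger between 0.1235 and 0.1305 m and x of hook_tip in the frame of gauge_centre below 0 m and angle between gauge_centre's own z axis and vertical below 0.2 rad and angle between the x axis of gauge_centre and the x axis of hanger, either way round below 0.35 rad and value of joint button above 0.005 m and contact force between gauge and hanger above 3 N), for 0.3 s.
At the end, for the whole second after the job is handed in: The gauge hangs released and at rest on the hook between lip and switch: window's upper edge on the strap (within 3 mm above, 4 mm below the resting height at its centre), within 10 mm of the hook's middle line, upright within 0.2 rad, square to the hook within 0.35 rad, dial towards the lip (x of gauge_centre in the frame of hanger between -0.1015 and -0.018 m and y of gauge_centre in the frame of hanger between -0.01 and 0.01 m and z of gauge_centre in the frame of hanger between 0.1235 and 0.1305 m and x of hook_tip in the frame of gauge_centre below 0 m and angle between gauge_centre's own z axis and vertical below 0.2 rad and angle between the x axis of gauge_centre and the x axis of hanger, either way round below 0.35 rad and contact force between gauge and hanger above 0.3 N and contact force between the fingers and gauge below 0.1 N and linear speed of gauge below 0.03 m/s and angular speed of gauge below 0.3 rad/s); the robot touches nothing.
It fails at once if the gauge is forced against stand and switch with more than 20 N in all, downward load on the hook included (contact force between gauge and hanger above 20 N).
It fails at once if the robot presses the button or strikes the stand itself (more than 5 N between robot and stand) (contact force between any of the fingers, the arm and hanger above 5 N).
It fails at once if a bystander is shifted by more than 30 mm (distance of any of regulator, v_block, dish, bush from where it was at the start of the episode above 0.03 m).
It also fails if it takes over 69 s, if anything falls off the work surface, if the arm or the gripper's body presses on something with over 40 N, if the wrist force passes 120 N, or if a joint passes its speed limit or range.

## Working session

There is one attempt and no reset: what is moved stays moved. The work goes in short steps, Python scripts to look and compute and a shell command to move; the robot and the scene stay as the last step left them, time stands still between calls to the robot, and variables do not carry over. Pictures are saved under pics/ and viewed, at most 10 in all, crops included, and the job is handed in when it is done.

```bash
mkdir -p pics; ls; cat > h.py <<'E'
from rig import r, imaging
import numpy as np, cv2
from scipy.spatial.transform import Rotation as R
def cam(n):
    s=r.sense(); c=imaging.camera(n)
    if n=="wrist":
        T=np.eye(4);T[:3,:3]=R.from_quat(s["ee_rot"]).as_matrix();T[:3,3]=s["position"]
        c["T"]=T@c["hand_eye"]
    return c
def ray(c,u,v):
    f=c["color"].shape[0]/2/np.tan(np.radians(c["vfov"]/2))
    d=c["T"][:3,:3]@np.array([(u-c["cx"])/f,-(v-c["cy"])/f,-1.])
    return c["T"][:3,3],d/np.linalg.norm(d)
def onz(c,u,v,z):
    o,d=ray(c,u,v); return o+d*(z-o[2])/d[2]
def tri(c1,p1,c2,p2):
    o1,d1=ray(c1,*p1);o2,d2=ray(c2,*p2)
    t=np.linalg.lstsq(np.c_[d1,-d2],o2-o1,rcond=None)[0]
    a=o1+t[0]*d1;b=o2+t[1]*d2
    return (a+b)/2,np.linalg.norm(a-b)
def px(c,p):
    f=c["color"].shape[0]/2/np.tan(np.radians(c["vfov"]/2))
    q=np.linalg.inv(c["T"])@np.r_[p,1]
    return c["cx"]+f*q[0]/-q[2], c["cy"]-f*q[1]/-q[2]
def save(c,n): cv2.imwrite("pics/"+n,c["color"][:,:,::-1])
E
python3 - <<'E'
from h import *
import pickle
for n in("scene","top"):
    c=cam(n);save(c,n+"0.png");pickle.dump(c,open(n+".pkl","wb"))
    print({k:v for k,v in c.items() if k!="color"})
print(r.sense())
E
```

```text
pics
{'vfov': 54.25799271448278, 'cx': 273.81365796577825, 'cy': 200.62952159623921, 'T': array([[ 0.83802577,  0.2419025 , -0.48907668,  0.17816893],
       [-0.54501399,  0.41371818, -0.72924414, -0.72882067],
       [ 0.02593393,  0.87767901,  0.47854674,  0.56346819],
       [ 0.        ,  0.        ,  0.        ,  1.        ]])}
{'vfov': 52.439351249985464, 'cx': 285.20828849156857, 'cy': 215.9002229383978, 'T': array([[-0.00639096,  0.98908635, -0.14719833,  0.45769243],
       [-0.99987217, -0.00847808, -0.01355596, -0.05679034],
       [-0.01465597,  0.14709288,  0.9890141 ,  1.16841718],
       [ 0.        ,  0.        ,  0.        ,  1.        ]])}
{'clock': 0.1, 'joints': array([ 1.20805324e+00,  3.14168793e-01, -4.79721653e-02,  1.21019875e+00,
       -3.01029657e-05,  1.57081540e+00]), 'joint_velocities': array([-0.0018247 , -0.00226302,  0.00190164,  0.00070013, -0.00086417,
       -0.00125996]), 'effort': array([-5.31399619e-04, -5.40766525e+01,  3.40543127e+01,  1.12140758e-02,
       -3.22996141e-05,  1.14576082e-05]), 'position': array([0.21272986, 0.56046906, 0.23051573]), 'ee_rot': array([ 1.80388103e-01,  9.83595210e-01, -7.61748703e-04, -1.24384723e-04]), 'force': array([-0.31806125,  1.33949274, -0.21892607]), 'wrist_torque': array([0.00797997, 0.00890613, 0.08310294]), 'grasp_force': 0.0, 'opening': 1.002234939774996}
```

View pics/scene0.png

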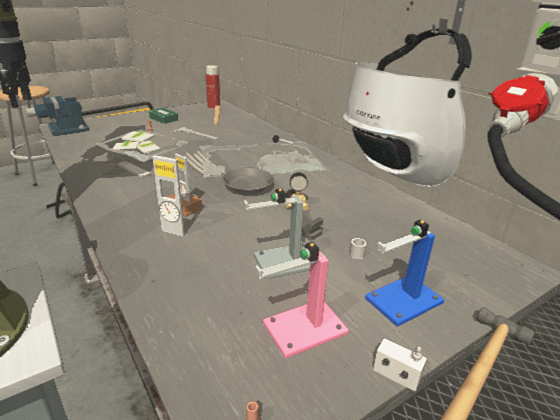

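View pics/top0.png

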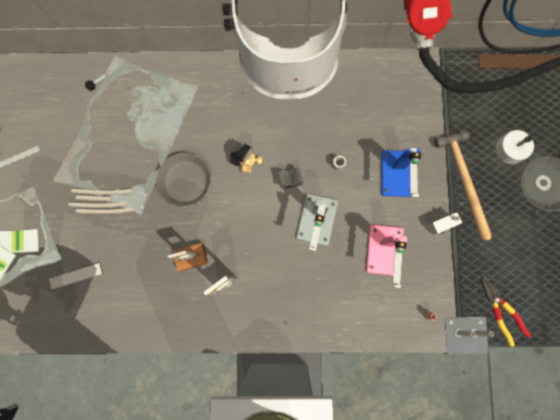

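The scene view shows the large look-alike at about (170,195) and the smaller gauge in its wooden rest behind it at about (185,185). The grey stand is at about (290,240). In the top view the rest is at (190,257), the grey hanger at (318,222), and its hook runs down to (314,248). I'll enlarge these areas.

```bash
python3 - <<'E'
from h import *
import pickle
s=pickle.load(open("scene.pkl","rb"));t=pickle.load(open("top.pkl","rb"))
A=cv2.resize(s["color"][140:240,140:225],None,fx=4,fy=4,interpolation=2)
A=cv2.resize(s["color"][145:245,130:230],(400,400),interpolation=2)
B=cv2.resize(t["color"][235:305,155:245],(400,311),interpolation=2)
C=cv2.resize(t["color"][185:265,290:350],(300,400),interpolation=2)
D=cv2.resize(s["color"][180:280,240:340],(400,400),interpolation=2)
im=np.zeros((600,800,3),np.uint8)
im[:300,:400]=cv2.resize(A,(400,400))[:300]; im[:400,400:800]=D; 
im[300:600,:386]=cv2.resize(B,(386,300)); im[400:600,450:750]=cv2.rotate(cv2.resize(C[:400],(200,300)),0)[:200]
cv2.imwrite("pics/crop1.png",im[:,:,::-1])
for p in((190,257),(183,255),(218,286)):print(p,onz(t,*p,.03))
print("lip",onz(t,314,248,.17),"root",onz(t,321,203,.165))
E
```

```text
(190, 257) [0.51836459 0.21374793 0.03      ]
(183, 255) [0.52382731 0.23265967 0.03      ]
(218, 286) [0.44147944 0.13752269 0.03      ]
lip [ 0.52980897 -0.10996759  0.17      ] root [ 0.63743427 -0.12868073  0.165     ]
```

View pics/crop1.png

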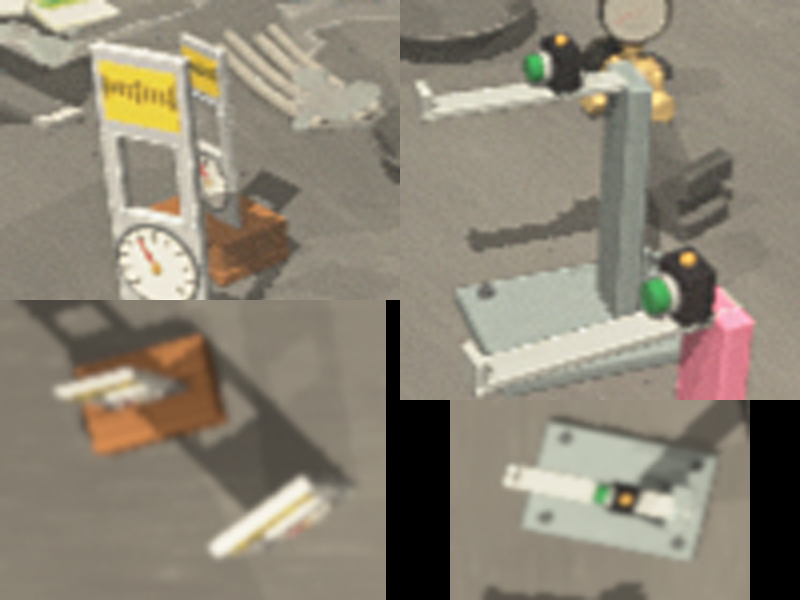

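The crops show the smaller gauge's yellow scale facing the robot, about yaw +0.2, and the hook pointing at the robot, about yaw −0.17. The dial sides therefore match. Next I'll move above the gauge and look with the wrist camera.

```bash
python3 - <<'E'
from h import *
import pickle
t=pickle.load(open("top.pkl","rb"))
f=lambda x,y:(155+x*90/386,235+(y-300)*70/300)
a=onz(t,*f(57,391),.155);b=onz(t,*f(137,370),.155);print(a,b,(a+b)/2,np.linalg.norm(a-b))
print("rest",onz(t,*f(150,395),.032))
E
python3 -m handwheel '1 .05 -.04 .03 0.14; 1 .09 -.07 .05 0.28; 1 .12 -.1 .05 0.42;1 .15 -.14 .05 0.56;1 .18 -.18 .05 .56;1 .21 -.22 .05 .56;1 .24 -.26 .05 .56;1 .27 -.3 .05 .56'
```

```text
[0.51389162 0.23591695 0.155     ] [0.52520996 0.19170516 0.155     ] [0.51955079 0.21381105 0.155     ] 0.045637563033986445
rest [0.51781566 0.21333015 0.032     ]
clock: 0.9
position: [0.4727, 0.2736, 0.2811]
ee_rot: [-0.099, 0.995, -0.0, -0.0]
force: [0.9, 1.4, -0.4]
opening: 1.0
grasp_force: 0.0
```

```bash
python3 -m handwheel '1 .035 -.035 0 0.05; 1 .046 -.06 0 .05;1 .046 -.06 0 .05;1 .046 -.06 0 .05'
python3 - <<'E'
from h import *
import pickle
c=cam("wrist");save(c,"w1.png");pickle.dump(c,open("w1.pkl","wb"))
print({k:v for k,v in c.items() if k!="color"}, r.sense()["position"], px(c,(.519,.2138,.155)))
E
```

```text
clock: 1.3
position: [0.5179, 0.215, 0.2808]
ee_rot: [-0.122, 0.992, 0.0, -0.001]
force: [-0.3, 0.6, -0.6]
opening: 1.004
grasp_force: 0.0
{'vfov': 71.8834052602271, 'cx': 276.7264288746774, 'cy': 209.66300115603178, 'hand_eye': array([[ 5.94903410e-04,  9.57379477e-01,  2.88832447e-01,
         7.29270678e-02],
       [ 9.99999739e-01, -6.88010844e-04,  2.20834633e-04,
        -2.14439021e-03],
       [ 4.10142401e-04,  2.88832241e-01, -9.57379637e-01,
        -1.43161663e-01],
       [ 0.00000000e+00,  0.00000000e+00,  0.00000000e+00,
         1.00000000e+00]]), 'T': array([[-2.43684840e-01, -9.28818033e-01, -2.79132155e-01,
         4.47815636e-01],
       [ 9.69854472e-01, -2.33389124e-01, -7.00843792e-02,
         1.95222541e-01],
       [-5.07739330e-05, -2.87796069e-01,  9.57691714e-01,
         4.24070254e-01],
       [ 0.00000000e+00,  0.00000000e+00,  0.00000000e+00,
         1.00000000e+00]])} [0.51756256 0.21577155 0.28098713] (np.float64(277.4374874530204), np.float64(202.40820772724183))
```

View pics/w1.png

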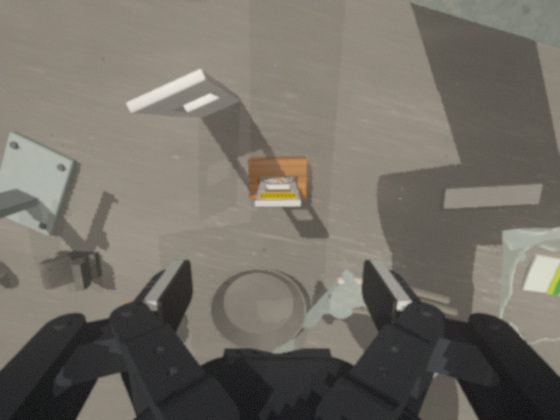

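The wrist view puts the gauge's top edge at (278,204), where (277,202) was predicted, and level with the fingers. That is good enough, so I'll descend and grip.

```bash
python3 -m handwheel '1 .001 -.001 -.04 0; 1 .002 -.001 -.08 0;1 .002 -.001 -.12 0;.8 .002 -.001 -.15 0;.7 .002 -.001 -.163 0;.6 .002 -.001 -.163 0; .4 .002 -.001 -.163 0;0 .002 -.001 -.163 0' && python3 -m handwheel '0 0 0 0 0;0 0 0 0 0;0 0 0 0 0;0 0 0 0 0'
```

```text
clock: 2.15
position: [0.5207, 0.2153, 0.1199]
ee_rot: [-0.124, 0.992, 0.0, 0.001]
force: [-1.2, 0.4, -2.0]
opening: 0.503
grasp_force: 61.1
clock: 2.55
position: [0.5206, 0.2146, 0.119]
ee_rot: [-0.123, 0.992, 0.0, 0.001]
force: [0.6, -0.3, 0.8]
opening: 0.505
grasp_force: 61.3
```

Gripped: the opening of 0.505 × 85 mm is about 43 mm. I'll lift straight up, then move sideways to a viewing point beside the hook.

```bash
python3 -m handwheel '0 0 0 .02 0;0 0 0 .05 0;0 0 0 .09 0;0 0 0 .13 0;0 0 0 .17 0;0 0 0 .21 0;0 0 -.04 .21 -.1;0 0 -.08 .21 -.2' && python3 -m handwheel '0 0 -.04 0 -.1;0 0 -.08 0 -.2;0 0 -.095 0 -.21;0 0 -.095 0 -.21;0 0 -.095 0 -.21'
python3 - <<'E'
from h import *
import pickle
for n in("wrist","top","scene"):
  c=cam(n);pickle.dump(c,open(n+"2.pkl","wb"))
  if n=="wrist":
    save(c,"w2.png");s=r.sense();print(s["position"],s["force"],R.from_quat(s["ee_rot"]).as_matrix()[:,1],px(c,(.53,-.11,.17)),px(c,(.637,-.129,.165)))
E
```

```text
clock: 3.35
position: [0.5209, 0.1345, 0.3299]
ee_rot: [-0.023, 1.0, 0.0, 0.002]
force: [0.6, -0.9, -3.5]
opening: 0.499
grasp_force: 61.8
clock: 3.85
position: [0.5201, 0.0399, 0.3283]
ee_rot: [0.081, 0.997, 0.0, -0.0]
force: [0.6, 0.3, -2.1]
opening: 0.501
grasp_force: 62.0
[0.52006275 0.04035531 0.32824496] [-0.12909233 -0.49860195 -2.78601125] [1.60910049e-01 9.86968816e-01 7.16237349e-04] (np.float64(145.4611759085715), np.float64(222.81692521077147)) (np.float64(157.6010807600554), np.float64(305.09552907559276))
```

View pics/w2.png

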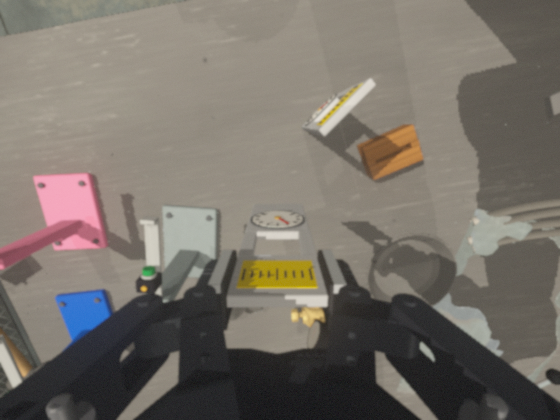

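The wrist view shows the lip at about (148,221), the strip running down to the green button at (149,270), and the gauge held square with its dial towards the robot. Next I'll measure the hook axis by brightness mask in the wrist and top views.

```bash
python3 - <<'E'
from h import *
import pickle
c=pickle.load(open("wrist2.pkl","rb"));t=pickle.load(open("top.pkl","rb"))
g=c["color"].astype(int)
def prof(c,r0,r1,c0,c1,z,step=4):
    im=c["color"].astype(int); P=[]
    for v in range(r0,r1,step):
        row=im[v,c0:c1].min(1); k=np.where(row>(row.max()+np.median(row))*.5)[0]
        if row.max()<120: print(v,"dim");continue
        u=(c0+k.min()+c0+k.max())/2; a=onz(c,c0+k.min()-.5,v,z);b=onz(c,c0+k.max()+.5,v,z)
        print(v,c0+k.min(),c0+k.max(),row.max(),((a+b)/2).round(4)[:2],round(np.linalg.norm(a-b)*1000,1));P.append((a+b)/2)
    return np.array(P)
P=prof(c,214,270,128,163,.16)
print("top");Q=prof(t,214,252,305,330,.16,3)
def green(c,box):
    r0,r1,c0,c1=box;im=c["color"][r0:r1,c0:c1];h=cv2.cvtColor(im,cv2.COLOR_RGB2HSV)
    m=(h[...,0]>45)&(h[...,0]<85)&(h[...,1]>130)&(h[...,2]>60);y,x=np.where(m);return (x.mean()+c0,y.mean()+r0,len(x),y.min()+r0,y.max()+r0)
gw=green(c,(240,300,130,170));gt=green(t,(190,240,300,335));print(gw,gt)
s=pickle.load(open("scene.pkl","rb"));gs=green(s,(180,215,255,290));print(gs)
print(onz(c,gw[0],gw[1],.172),onz(t,gt[0],gt[1],.172),tri(s,gs[:2],t,gt[:2]),tri(s,gs[:2],c,gw[:2]))
E
```

```text
214 162 162 149 [ 0.5255 -0.0938] 1.1
218 162 162 143 [ 0.5301 -0.0951] 1.1
222 140 153 196 [ 0.5319 -0.1138] 15.9
226 144 157 188 [ 0.5373 -0.1107] 16.0
230 145 157 196 [ 0.5422 -0.1116] 14.9
234 145 157 195 [ 0.5469 -0.113 ] 15.0
238 145 157 196 [ 0.5517 -0.1144] 15.0
242 145 158 195 [ 0.5566 -0.1152] 16.3
246 146 158 195 [ 0.5616 -0.1161] 15.2
250 146 158 196 [ 0.5665 -0.1175] 15.2
254 146 158 195 [ 0.5715 -0.119 ] 15.3
258 146 158 196 [ 0.5765 -0.1205] 15.4
262 147 159 197 [ 0.5817 -0.1208] 15.4
266 129 158 140 [ 0.585  -0.1335] 35.8
top
214 306 322 190 [ 0.6118 -0.1118] 40.6
217 305 329 183 [ 0.6045 -0.1189] 59.6
220 305 329 183 [ 0.5972 -0.1187] 59.6
223 305 329 184 [ 0.59   -0.1186] 59.5
226 307 329 184 [ 0.5828 -0.1209] 54.7
229 314 319 219 [ 0.5757 -0.1172] 14.3
232 313 319 219 [ 0.5685 -0.1159] 16.6
235 313 318 219 [ 0.5613 -0.1146] 14.2
238 312 317 219 [ 0.5542 -0.1121] 14.2
241 311 317 220 [ 0.5471 -0.1108] 16.6
244 311 316 219 [ 0.54   -0.1095] 14.2
247 310 316 194 [ 0.5329 -0.1082] 16.5
250 313 315 183 [ 0.5258 -0.1104] 7.1
(np.float64(147.64705882352942), np.float64(271.5686274509804), 51, np.int64(269), np.int64(274)) (np.float64(317.5), np.float64(224.0), 2, np.int64(224), np.int64(224))
(np.float64(273.07142857142856), np.float64(195.85714285714286), 14, np.int64(194), np.int64(198))
[ 0.5874133  -0.12375506  0.172     ] [ 0.58606947 -0.11901201  0.172     ] (array([ 0.58549747, -0.11871732,  0.17466565]), np.float64(0.0005188877473780586)) (array([ 0.58455667, -0.12082444,  0.17634489]), np.float64(0.0015806952448921066))
```

```bash
python3 -m handwheel '0 -.01 -.04 0 -.03;0 -.02 -.08 0 -.06;0 -.02 -.12 0 -.06;0 -.02 -.143 0 -.06;0 -.02 -.143 -.04 -.06;0 -.02 -.143 -.08 -.06;0 -.02 -.143 -.12 -.06;0 -.02 -.143 -.144 -.06' && python3 -m handwheel '0 0 0 0 0;0 0 0 0 0;0 0 0 0 0'
python3 - <<'E'
from h import *
import pickle
im=np.zeros((600,800,3),np.uint8)
for n in("wrist","top","scene"):
  c=cam(n);pickle.dump(c,open(n+"3.pkl","wb"))
  if n=="scene": im[:400,400:]=cv2.resize(c["color"][150:250,215:315],(400,400),interpolation=2)
  if n=="wrist": im[:300,:400]=cv2.resize(c["color"],(400,300))
  if n=="top": im[300:600,:400]=cv2.resize(c["color"][195:270,270:370],(400,300),interpolation=2)
cv2.imwrite("pics/c3.png",im[:,:,::-1])
E
```

```text
clock: 4.8
position: [0.4986, -0.1021, 0.1812]
ee_rot: [0.11, 0.994, 0.0, -0.002]
force: [-0.1, -0.3, -1.7]
opening: 0.498
grasp_force: 62.4
clock: 5.1
position: [0.5015, -0.1033, 0.1862]
ee_rot: [0.111, 0.994, -0.0, 0.001]
force: [-0.7, -0.1, -1.2]
opening: 0.5
grasp_force: 62.5
```

View pics/c3.png

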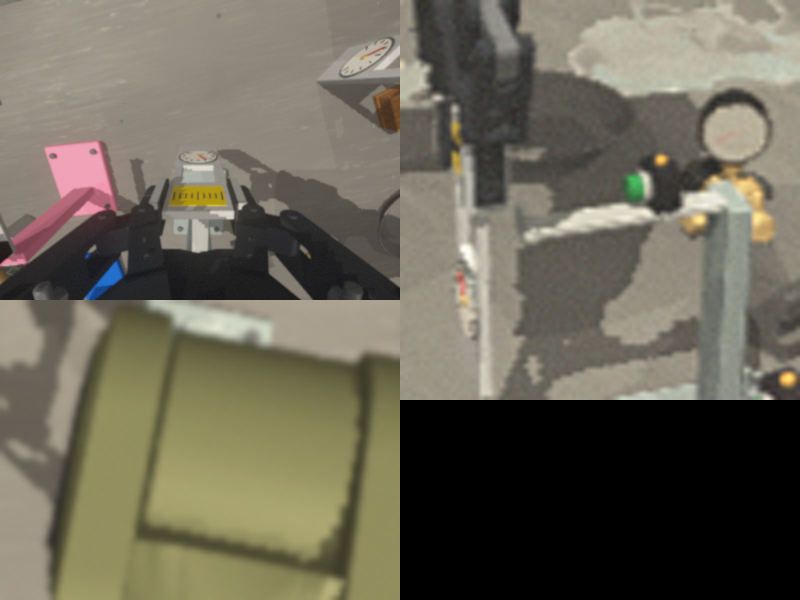

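The crops show the gauge just in front of the lip. The strip lies centred behind the tab at about column 200 of the half-scale wrist view. I'll advance along the hook at window height.

```bash
python3 -m handwheel '0 .006 -.0013 -.002 0;0 .012 -.0026 -.002 0;0 .018 -.004 -.002 0;0 .024 -.005 -.002 0;0 .03 -.0065 -.002 0;0 .03 -.0065 -.002 0' && python3 -m handwheel '0 .006 -.0013 0 0;0 .012 -.0026 0 0;0 .018 -.004 0 0;0 .024 -.005 0 0;0 .024 -.005 0 0;0 .024 -.005 0 0'
python3 - <<'E'
from h import *
import pickle
im=np.zeros((600,800,3),np.uint8)
for n in("wrist","scene"):
  c=cam(n);pickle.dump(c,open(n+"4.pkl","wb"))
  if n=="scene": im[:500,300:]=cv2.resize(c["color"][160:240,225:305],(500,500),interpolation=2)
  if n=="wrist": im[:300,:300]=cv2.resize(c["color"][250:350,225:325],(300,300),interpolation=2)
cv2.imwrite("pics/c4.png",im[:,:,::-1])
print(r.sense()["force"])
E
```

```text
clock: 5.85
position: [0.531, -0.1102, 0.1822]
ee_rot: [0.111, 0.994, -0.0, 0.0]
force: [-0.3, 0.2, -1.8]
opening: 0.503
grasp_force: 62.5
clock: 6.45
position: [0.554, -0.1149, 0.1821]
ee_rot: [0.111, 0.994, 0.0, -0.0]
force: [0.2, 0.4, -2.7]
opening: 0.5
grasp_force: 62.5
[ 0.28973511  0.76095096 -2.49610506]
```

View pics/c4.png

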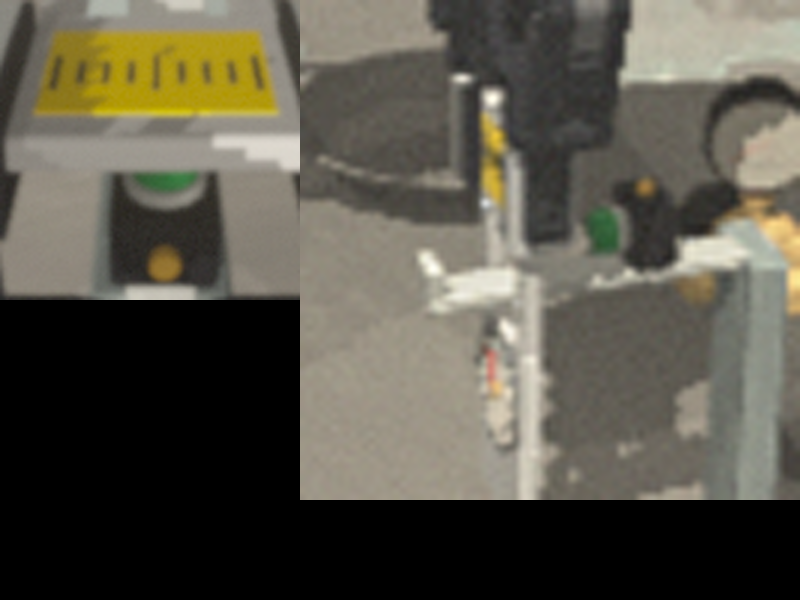

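The gauge is through and behind the lip, and the button lies about 2 mm to +y of the tab's middle. I'll correct that and lower carefully until contact.

```bash
python3 -m handwheel '0 .0004 .002 -.004 0;0 .0004 .002 -.008 0;0 .0004 .002 -.012 0;0 .0004 .002 -.014 0;0 .0004 .002 -.014 0;0 .0004 .002 -.014 0;0 .0004 .002 -.014 0' && python3 -m handwheel '0 0 0 -.001 0;0 0 0 -.001 0;0 0 0 -.001 0' && python3 -m handwheel '0 0 0 -.001 0;0 0 0 -.001 0;0 0 0 -.001 0'
```

```text
clock: 7.25
position: [0.5545, -0.113, 0.1684]
ee_rot: [0.111, 0.994, -0.0, 0.0]
force: [0.5, 0.0, -0.8]
opening: 0.5
grasp_force: 62.5
clock: 7.55
position: [0.5544, -0.113, 0.1673]
ee_rot: [0.111, 0.994, -0.0, 0.0]
force: [0.0, -0.3, -2.6]
opening: 0.503
grasp_force: 62.5
clock: 7.85
position: [0.5543, -0.113, 0.1662]
ee_rot: [0.111, 0.994, 0.0, -0.0]
force: [0.4, -0.2, -1.4]
opening: 0.502
grasp_force: 62.5
```

```bash
python3 -m handwheel '0 0 0 -.0008 0;0 0 0 -.0008 0;0 0 0 -.0008 0' && python3 -m handwheel '0 0 0 -.0005 0;0 0 0 -.0005 0;0 0 0 -.0005 0' && python3 -m handwheel '0 0 0 0 0'
```

```text
clock: 8.15
position: [0.5544, -0.113, 0.1655]
ee_rot: [0.111, 0.994, 0.0, -0.0]
force: [-0.3, 0.1, -2.1]
opening: 0.503
grasp_force: 62.5
clock: 8.45
position: [0.5544, -0.113, 0.165]
ee_rot: [0.111, 0.994, -0.0, -0.0]
force: [-0.0, -0.4, -2.2]
opening: 0.5
grasp_force: 62.5
clock: 8.55
position: [0.5544, -0.113, 0.165]
ee_rot: [0.111, 0.994, -0.0, 0.0]
force: [1.1, -0.3, -2.8]
opening: 0.501
grasp_force: 62.5
```

```bash
for i in 1; do python3 -m handwheel '0 0 0 -.0005 0;0 0 0 -.0005 0;0 0 0 -.0005 0' && python3 -m handwheel '0 0 0 -.0005 0;0 0 0 -.0005 0;0 0 0 -.0005 0'; done
```

```text
clock: 8.85
position: [0.5544, -0.113, 0.1645]
ee_rot: [0.111, 0.994, -0.0, -0.0]
force: [-0.2, -0.2, -2.5]
opening: 0.503
grasp_force: 62.5
clock: 9.15
position: [0.5544, -0.113, 0.164]
ee_rot: [0.111, 0.994, -0.0, 0.0]
force: [0.6, 0.2, -1.6]
opening: 0.498
grasp_force: 62.5
```

```bash
python3 -m handwheel '0 0 0 0 0'
```

```text
clock: 9.25
position: [0.5544, -0.113, 0.164]
ee_rot: [0.111, 0.994, -0.0, -0.0]
force: [-0.2, 1.1, -2.7]
opening: 0.5
grasp_force: 62.5
```

```bash
python3 -m handwheel '0 0 0 -.0004 0;0 0 0 -.0004 0;0 0 0 -.0004 0'; python3 -m handwheel '0 0 0 -.0004 0;0 0 0 -.0004 0;0 0 0 -.0004 0'
```

```text
clock: 9.55
position: [0.5544, -0.113, 0.1639]
ee_rot: [0.111, 0.994, -0.0, 0.0]
force: [-1.2, 0.6, 1.4]
opening: 0.506
grasp_force: 62.7
clock: 9.85
position: [0.5544, -0.113, 0.1638]
ee_rot: [0.111, 0.994, -0.0, 0.0]
force: [-2.4, 0.1, 6.1]
opening: 0.501
grasp_force: 63.2
```

```bash
python3 -m handwheel '0 0 0 0 0'
```

```text
clock: 9.95
position: [0.5545, -0.113, 0.1638]
ee_rot: [0.111, 0.994, -0.0, 0.0]
force: [-2.2, -0.1, 4.9]
opening: 0.506
grasp_force: 63.2
```

Contact is felt at TCP z = 0.164, with roughly 10 N/mm stiffness. I'll ease off to a light load, then slide back towards the button, which should be about 28 mm away.

```bash
python3 -m handwheel '0 0 0 .0004 0;0 0 0 .0004 0;0 0 0 .0004 0;0 .002 -.0004 .0004 0;0 .004 -.0009 .0004 0;0 .006 -.0013 .0004 0;0 .006 -.0013 .0004 0' && python3 -m handwheel '0 .002 -.0004 0 0;0 .004 -.0009 0 0;0 .006 -.0013 0 0;0 .008 -.0018 0 0;0 .008 -.0018 0 0'
```

```text
clock: 10.65
position: [0.5594, -0.1141, 0.1638]
ee_rot: [0.111, 0.994, 0.0, -0.001]
force: [-5.8, 0.7, 8.1]
opening: 0.502
grasp_force: 63.5
clock: 11.15
position: [0.5674, -0.1159, 0.1638]
ee_rot: [0.111, 0.994, 0.0, -0.001]
force: [-5.5, 2.3, 8.2]
opening: 0.503
grasp_force: 63.5
```

```bash
python3 -m handwheel '0 0 0 .0005 0;0 0 0 .0008 0;0 0 0 .0008 0;0 0 0 .0008 0' && python3 -m handwheel '0 .001 -.0002 0 0;0 .002 -.0004 0 0;0 .002 -.0004 0 0'
```

```text
clock: 11.55
position: [0.5685, -0.1161, 0.164]
ee_rot: [0.111, 0.994, 0.0, -0.0]
force: [0.4, 0.6, -1.5]
opening: 0.503
grasp_force: 62.8
clock: 11.85
position: [0.5706, -0.1165, 0.1643]
ee_rot: [0.111, 0.994, -0.0, 0.0]
force: [0.2, 0.6, -2.4]
opening: 0.504
grasp_force: 62.7
```

```bash
python3 -m handwheel '0 .001 -.0002 0 0;0 .002 -.0004 0 0;0 .003 -.0007 0 0;0 .004 -.0009 0 0;0 .004 -.0009 0 0' && python3 -m handwheel '0 .001 -.0002 0 0;0 .002 -.0004 0 0;0 .002 -.0004 0 0;0 .002 -.0004 0 0' && python3 -m handwheel '0 .001 -.0002 0 0;0 .002 -.0004 0 0;0 .002 -.0004 0 0;0 .002 -.0004 0 0'
```

```text
clock: 12.35
position: [0.5745, -0.1174, 0.1644]
ee_rot: [0.111, 0.994, 0.0, 0.0]
force: [0.1, 0.1, -1.6]
opening: 0.502
grasp_force: 62.7
clock: 12.75
position: [0.5764, -0.1178, 0.1644]
ee_rot: [0.111, 0.994, -0.0, -0.0]
force: [0.8, -0.3, -2.1]
opening: 0.501
grasp_force: 62.7
clock: 13.15
position: [0.5784, -0.1182, 0.1644]
ee_rot: [0.111, 0.994, -0.0, -0.0]
force: [-0.3, 0.3, -1.1]
opening: 0.498
grasp_force: 62.7
```

```bash
python3 -m handwheel '0 .001 -.0002 0 0;0 .002 -.0004 0 0;0 .002 -.0004 0 0;0 .002 -.0004 0 0'; python3 -m handwheel '0 .0005 -.0001 0 0;0 .001 -.0002 0 0;0 .001 -.0002 0 0;0 .001 -.0002 0 0'
```

```text
clock: 13.55
position: [0.58, -0.1185, 0.1643]
ee_rot: [0.111, 0.994, -0.0, -0.0]
force: [-2.1, 0.1, -0.5]
opening: 0.498
grasp_force: 62.7
clock: 13.95
position: [0.5812, -0.1188, 0.1644]
ee_rot: [0.111, 0.994, -0.0, -0.0]
force: [-3.5, -0.2, -0.5]
opening: 0.5
grasp_force: 62.7
```

```bash
python3 -m handwheel '0 .0005 -.0001 0 0;0 .001 -.0002 0 0;0 .001 -.0002 0 0;0 .001 -.0002 0 0'
```

```text
clock: 14.35
position: [0.5822, -0.119, 0.1643]
ee_rot: [0.111, 0.994, -0.0, -0.0]
force: [-4.2, -1.8, 0.3]
opening: 0.504
grasp_force: 62.7
```

The button was met at TCP x ≈ 0.579. I'll press on in small steps.

```bash
python3 -m handwheel '0 .0005 -.0001 0 0;0 .001 -.0002 0 0;0 .0015 -.0003 0 0;0 .0015 -.0003 0 0'; python3 -m handwheel '0 .0005 -.0001 0 0;0 .001 -.0002 0 0;0 .001 -.0002 0 0;0 .001 -.0002 0 0'
```

```text
clock: 14.75
position: [0.5836, -0.1194, 0.1643]
ee_rot: [0.111, 0.994, -0.0, -0.0]
force: [-5.3, -0.5, 0.2]
opening: 0.497
grasp_force: 62.7
clock: 15.15
position: [0.5844, -0.1196, 0.1643]
ee_rot: [0.111, 0.994, -0.0, -0.0]
force: [-6.3, -0.6, 0.6]
opening: 0.502
grasp_force: 62.8
```

```bash
python3 -m handwheel '0 .0004 -.0001 0 0;0 .0004 -.0001 0 0;0 .0004 -.0001 0 0;0 .0004 -.0001 0 0'
```

```text
clock: 15.55
position: [0.5847, -0.1196, 0.1643]
ee_rot: [0.111, 0.994, -0.0, -0.001]
force: [-6.2, -0.5, 0.6]
opening: 0.499
grasp_force: 62.8
```

```bash
python3 -m handwheel '0 .0005 -.0001 0 0;0 .0005 -.0001 0 0;0 .0005 -.0001 0 0;0 .0005 -.0001 0 0'
```

```text
clock: 15.95
position: [0.5848, -0.1197, 0.1643]
ee_rot: [0.111, 0.994, -0.0, -0.001]
force: [-6.9, -0.0, 1.6]
opening: 0.501
grasp_force: 62.9
```

```bash
python3 -m handwheel '0 .0004 -.0001 0 0;0 .0004 -.0001 0 0;0 .0004 -.0001 0 0;0 .0004 -.0001 0 0'
```

```text
clock: 16.35
position: [0.5849, -0.1197, 0.1643]
ee_rot: [0.111, 0.994, -0.0, -0.001]
force: [-8.0, 0.7, 3.3]
opening: 0.498
grasp_force: 63.0
```

The position has stopped at 0.5849 while the force keeps rising, so this is the hard stop. I'll hold briefly, back off 20 mm and settle.

```bash
python3 -m handwheel '0 0 0 0 0;0 0 0 0 0;0 0 0 0 0;0 0 0 0 0;0 -.001 .0002 0 0;0 -.003 .0007 0 0;0 -.006 .0013 0 0;0 -.009 .002 0 0' && python3 -m handwheel '0 -.003 .0007 0 0;0 -.007 .0015 0 0;0 -.011 .0024 0 0;0 -.013 .0028 0 0;0 -.013 .0028 0 0;0 -.013 .0028 0 0' && python3 -m handwheel '0 0 0 -.0004 0;0 0 0 -.0004 0;0 0 0 -.0004 0'
```

```text
clock: 17.15
position: [0.5779, -0.1178, 0.1645]
ee_rot: [0.111, 0.994, 0.0, 0.001]
force: [0.9, 1.0, -1.6]
opening: 0.506
grasp_force: 62.5
clock: 17.75
position: [0.5643, -0.115, 0.1645]
ee_rot: [0.111, 0.994, 0.0, 0.0]
force: [-0.1, 0.2, -1.5]
opening: 0.5
grasp_force: 62.5
clock: 18.05
position: [0.5643, -0.115, 0.164]
ee_rot: [0.111, 0.994, -0.0, 0.0]
force: [-0.4, 0.0, -1.1]
opening: 0.496
grasp_force: 62.5
```

```bash
python3 -m handwheel '.53 0 0 0 0;.56 0 0 0 0;.6 0 0 0 0;.7 0 0 0 0;.8 0 0 0 0;.8 0 0 0 0;.8 0 0 0 0' && python3 -m handwheel '.8 0 0 .01 0;.8 0 0 .03 0;.8 0 0 .06 0;.8 0 0 .1 0;.8 0 0 .14 0;.8 0 0 .14 0;.8 0 0 .14 0'
python3 - <<'E'
from h import *
c=cam("scene");w=cam("wrist")
im=np.zeros((500,800,3),np.uint8);im[:,300:]=cv2.resize(c["color"][160:260,225:325],(500,500),interpolation=2)
im[:300,:300]=cv2.resize(w["color"][140:340,180:380],(300,300))
cv2.imwrite("pics/c5.png",im[:,:,::-1])
E
```

```text
clock: 18.75
position: [0.5642, -0.115, 0.164]
ee_rot: [0.111, 0.994, -0.0, -0.0]
force: [0.2, -1.5, -0.1]
opening: 0.797
grasp_force: 0.0
clock: 19.45
position: [0.565, -0.1151, 0.3057]
ee_rot: [0.111, 0.994, -0.0, 0.002]
force: [-0.0, -0.1, -0.8]
opening: 0.798
grasp_force: 0.0
```

View pics/c5.png

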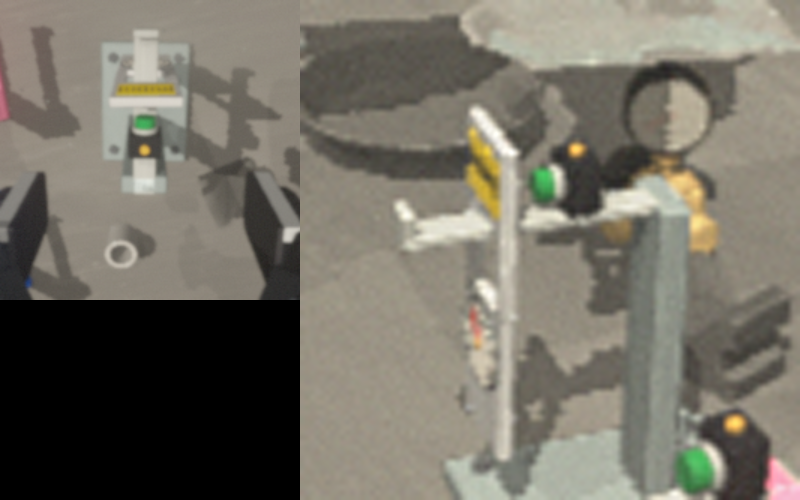

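The gauge hangs upright and centred on the hook between lip and switch, with its dial towards the lip, and the button is free. I'll let it settle and hand in.

```bash
python3 -m handwheel '.8 0 0 0 0;.8 0 0 0 0;.8 0 0 0 0;.8 0 0 0 0;.8 0 0 0 0;.8 0 0 0 0;.8 0 0 0 0;.8 0 0 0 0' && python3 -c "
from rig import r
print(r.sign_off())"
```

```text
clock: 20.35
position: [0.5642, -0.115, 0.3041]
ee_rot: [0.111, 0.994, 0.0, 0.0]
force: [0.7, 0.5, 0.3]
opening: 0.798
grasp_force: 0.0
the job is handed in; nothing more can be done
None
```

The gauge hangs released on the grey hook, dial towards the lip; the button was pressed to its hard stop at about 8 N, held and freed, and the job is handed in at about 20 s (no verdict was returned).

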